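# Turn the keyed valve cover to its pin and press it home

## Task

The white cover with the blue boss on the open black valve body stands up on its seal and its notch is not over the brass locating pin. Push the cover round with a fingertip against a wall of the boss's cut-out, either way round, until the notch stands over the pin, then press the cover down fully home and leave it there. Do not lift the cover, and leave the screw cap, the metal ring and the jar where they are.

Things in the scene. Friction and masses are not known exactly. Their poses are not given: they have to be found in the camera images.
- pin_top (a point): Top of the domed brass locating pin, 8 mm thick, standing 10.5 mm up from the rim of the black valve body, 46 mm from the bore's upright axis; the rim is 138 mm above the bench. Its brass lug, 12 mm wide, sticks out past the cover to 68 mm from the axis, so it shows from above. The valve (114 x 167 x 129 mm) is bolted on a fixed plate. x axis: level, from the pin to the bore's axis.
- cover_top (a point): Centre of the white cover, on the bore's axis, at the boss's top (175.5 mm above the bench at the start, 164 when home); moves with it. The cover is a white flange, 104 mm across, 10 mm thick, with a blue boss on it, 76 mm across, 16 mm high. A 120 degree sector is cut out of the boss, down to the flange, leaving only a 24 mm hub there. x axis: level, from the notch to the middle of the cut-out.
- notch (a point): Middle of the notch in the flange, at the flange's upper face, 46 mm from the axis, opposite the cut-out; a yellow stripe on the boss points to it. The notch runs from 40 to 52 mm from the axis and is about 14 mm wide there, for the 8 mm pin: it passes the pin when within about 0.06 rad. x axis: level, toward the axis.
- cutout (a point): Middle of the cut-out's floor: on the flange's upper face (159.5 mm above the bench at the start), 28 mm from the axis, opposite the notch. The cut-out's two upright radial walls, each 60 degrees from here round the axis (about 24 mm away), reach from 12 to 37 mm from the axis and are 16 mm high: a fingertip pushes them, each turns the cover one way. Open to the outside.
- cover_turn (a joint): Turn of the cover about the bore's upright axis, rad, counter-clockwise from above positive; at 0 or a full turn the notch is over the pin. It turns without limit, and stays where it is left: about 3 N at a wall turns it.
- cover_press (a joint): How far the cover is pressed down, m: 0 at the start (flange 11.5 mm above the valve's rim, 1 mm above the pin), 0.0115 fully home on the rim. About 6 N moves it down against its seal, which holds it at any height. With the notch off the pin the flange lands on the pin and stops within 1 to 3 mm under a push of 20 N. It can be pulled up above the start (negative), which is a fault.
- screw_cap: Loose black screw cap, 86 mm in diameter, 60 mm high, left of the valve; origin at the centre of its underside. Leave it alone.
- metal_ring: Loose bright metal ring, 68 mm in diameter, 16 mm high, left of the valve and near the bench's front edge; origin at the centre of its underside. Leave it alone.
- jar: Loose white jar with a blue lid, 63 mm in diameter, 53 mm high, right of the valve; origin at the centre of its underside. Leave it alone.

How it is judged:
At the end, for the whole second after the job is handed in: The cover is pressed down at least 9.5 mm of its 11.5 mm travel, the middle of the notch is within 6 mm of the pin, seen from above, and the cover is at rest (value of joint cover_press above 0.0095 m and horizontal distance between notch and pin_top below 0.006 m and velocity of joint cover_turn between -0.05 and 0.05 rad/s); the robot touches nothing.
It fails at once if the cover is lifted more than 4 mm above where it stood (value of joint cover_press below -0.004 m).
It fails at once if the screw cap is moved more than 20 mm (distance of screw_cap from where it was at the start of the episode above 0.02 m).
It fails at once if the metal ring is moved more than 20 mm (distance of metal_ring from where it was at the start of the episode above 0.02 m).
It fails at once if the jar is moved more than 20 mm (distance of jar from where it was at the start of the episode above 0.02 m).
It also fails if it takes over 61 s, if anything falls off the work surface, if the arm or the gripper's body presses on something with over 40 N, if the wrist force passes 120 N, or if a joint passes its speed limit or range.

## Robot

A 6-joint arm with a two-finger parallel gripper is mounted at the origin on a cart in front of the work surface, level with it; the furniture and walls round the work are solid. World frame = base frame: x ahead of the robot, y to its left, z up, the work surface at z = 0. Lengths are in m, angles in rad, forces in N, time in s.
With the tool pointing down it reaches from about 0.35 to 0.775 m from the base axis. Payload 7.3 kg.
Tool frame: the origin (TCP) lies between the finger pads; the fingertips stand 8 mm ahead of it and the grasp point (between the pads) lies 11 mm behind it (robot.nose_length is the distance from the TCP to the fingertips, in m); z points along the fingers, y is the line along which they close (so a half turn about z gives the same grasp; the last joint's range is limited). The gripper opens to 92 mm and grips with 3 to 60 N. Pads are 19 mm wide; open, the fingers measure 130 mm over their backs; the gripper's body (75 mm by 190 mm) begins 47 mm behind the grasp point.
Start: joints at [-1.249, 0.342, 1.524, -0, 1.275, -0.146], TCP at [0.237, -0.469, 0.235] pointing down, gripper open.
Joint ranges: [-2.53, 2.53], [-0.77, 2.02], [0.04, 2.7], [-1, 4.14], [0.28, 2.66], [-3.11, 3.11]. Speed limits (rad/s): [2.57, 2.57, 3.14, 3.14, 3.14, 3.14].

## Interface

Orientations are given as [roll, pitch, yaw] about the fixed x, y, z axes, in that order (R = Rz(yaw) Ry(pitch) Rx(roll)).
In Python, from cell import robot gives the robot as it stands. The module is installed in compiled form; this text tells all that it offers.
- The arm moves only by the shell command python3 -m jog 'ROWS' [FORCE]. ROWS is JSON, a list that holds one entry, the list of rows, each a list of 5 numbers: the gripper's target within -1 to 1 (fully open at 1, half-way at 0, shut at -1), then the shift along the tool's x, y, z in m, then the turn about the tool's z in rad. A call has 1 to 5 rows; each row is the pose to reach, as a shift and turn from the pose commanded when the call began, along the tool's axes at that moment; what a row does not reach only later rows make up. A row lasts 1/12 s, in which the tool goes at most 41.7 mm and 7.16 degrees, less where a joint would pass 70% of its speed; a pose out of reach is approached as far as the arm can. A call with a gripper value outside its range is refused whole. The fingers move at their own pace and stop on an object; FORCE is the grip in N (left out, the last holds). Time passes only in rows, so rows that repeat a pose let the fingers close. It gives the time, the measured TCP pose, the force, the opening and the grip force at its end, in the units of the state.
- robot.observe(): the state, without advancing time (a new reading comes with each control period).
- robot.read_camera(name): name is "side" or "top" or "wrist"; returns the picture (420x560x3 uint8, red, green, blue); there is no depth.
- robot.camera_model(name): a dict with "camera_matrix" (3x3 intrinsics, pixels), "dist_coeffs" ([k1, k2, p1, p2, k3] as OpenCV has them; the pictures are not rectified), "position" and "attitude" of the camera in the world; the wrist camera has in their place "mount" (4x4, takes a point from camera to tool coordinates, whose origin is the TCP and whose axes are the flange's). Camera axes: x right, y down, z forward; pixel columns grow to the right and rows downward; lengths in m; the calibration is good to about 2 mm. A picture is of the moment at which its call begins: read the wrist's pose just before it. camera_model takes no time and is no camera call.
- robot.hand_in(): hands the job in; it is judged then, once.
The state is a dict: "time": time; "qpos": joint angles; "qvel": joint speeds; "joint_efforts": joint torques, N m; "tool_pos": TCP position; "tool_rot": TCP orientation; "contact_force": force on the tool from outside, world axes, zero at the start; "torque": the same for the moment, N m; "opening": finger opening in m; "grip_force": force on a finger pad.
Only numpy, scipy, OpenCV 4.12 (cv2) and the standard library are available. Lean on these libraries where they do the work, as an engineer would, in place of code of your own. Each camera call takes 0.05 s, during which the arm holds its last target. There are 200 camera calls.

## Working session

There is one attempt and no reset: what is moved stays moved. The work goes in short steps, Python scripts to look and compute and a shell command to move; the robot and the scene stay as the last step left them, time stands still between calls to the robot, and variables do not carry over. Pictures are saved under pics/ and viewed, at most 10 in all, crops included, and the job is handed in when it is done.

```bash
mkdir -p pics
cat > h.py <<'E'
import numpy as np, cv2
from cell import robot
from scipy.spatial.transform import Rotation as R
def ray(name,uv,st=None):
    m=robot.camera_model(name);K=np.array(m["camera_matrix"]);d=np.array(m["dist_coeffs"])
    p=cv2.undistortPoints(np.array(uv,float).reshape(-1,1,2),K,d).reshape(-1,2)
    v=np.c_[p,np.ones(len(p))]
    if name=="wrist":
        M=np.array(m["mount"]);Rt=R.from_euler('xyz',st["tool_rot"]).as_matrix()
        return Rt@M[:3,3]+np.array(st["tool_pos"]),v@(Rt@M[:3,:3]).T
    A=np.array(m["attitude"]);A=A if A.shape==(3,3) else R.from_euler('xyz',A.ravel()).as_matrix()
    return np.array(m["position"]),v@A.T
def onz(name,uv,z,st=None):
    o,d=ray(name,uv,st);return o+d*((z-o[2])/d[:,2])[:,None]
def snap(name,f):
    im=robot.read_camera(name);cv2.imwrite("pics/"+f,im[:,:,::-1]);return im
E
python3 - <<'E'
from h import *
s=robot.observe();print(s);print(robot.nose_length)
for n in("top","side"):
    m=robot.camera_model(n);print(n,m["position"],m["attitude"])
print(robot.camera_model("wrist")["mount"])
a=snap("top","top0.png");b=snap("side","side0.png")
E
```

```text
{'time': 0.0, 'qpos': array([-1.24901137e+00,  3.42700590e-01,  1.52495897e+00,  2.87326910e-06,
        1.27539950e+00, -1.45995364e-01]), 'qvel': array([-0.00092644,  0.00110901,  0.00112422, -0.00190485, -0.00089458,
       -0.00136738]), 'joint_efforts': array([-1.14687671e-03, -4.31246567e+01, -2.44225305e+01,  7.17203692e-02,
        5.59252349e-02, -1.25113656e-04]), 'tool_pos': array([ 0.23663061, -0.46823464,  0.2340767 ]), 'tool_rot': array([-3.14014225e+00, -2.16047059e-04,  4.67779329e-01]), 'contact_force': array([ 0.11947858,  0.17512191, -0.19700881]), 'torque': array([-0.0381693 , -0.00964046,  0.00757304]), 'grip_force': 0.0, 'opening': 0.09149232202915886}
0.008
top [ 0.40163661 -0.07566589  1.49981333] [-3.08160999 -0.00846794 -1.56397223]
side [0.26650449 1.10086067 0.7233836 ] [-2.03472753  0.0126525  -2.96260993]
[[-1.33562470e-03 -9.67127985e-01 -2.54286604e-01  6.82675335e-02]
 [ 9.99999108e-01 -1.29183385e-03 -3.39203258e-04 -1.71266451e-04]
 [-4.43078905e-07 -2.54286830e-01  9.67128848e-01 -1.50839268e-01]
 [ 0.00000000e+00  0.00000000e+00  0.00000000e+00  1.00000000e+00]]
```

View pics/top0.png

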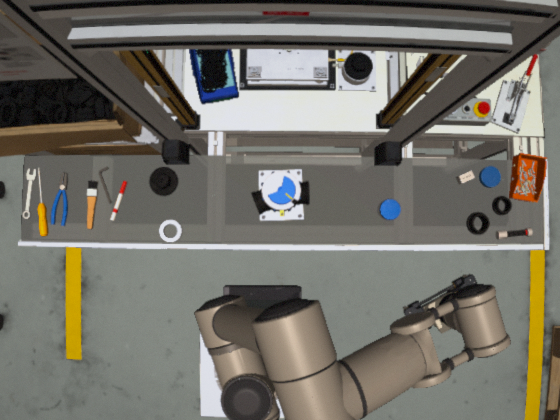

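View pics/side0.png

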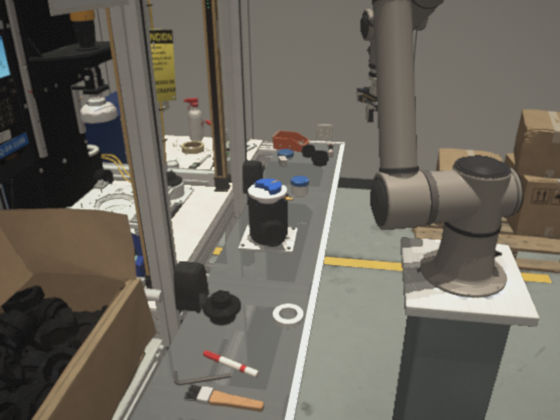

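The top view shows the valve near (281,192), with its yellow lug at about (282,212). I'll get rough positions from colour masks and an enlarged crop.

Run:
```python
from h import *
im=cv2.imread("pics/top0.png");c=im[160:230,240:320];cv2.imwrite("pics/c0.png",cv2.resize(c,None,fx=7,fy=7,interpolation=cv2.INTER_CUBIC))
h=cv2.cvtColor(im,cv2.COLOR_BGR2HSV)
def m(lo,hi):
    k=np.zeros(h.shape[:2],np.uint8);k[160:230,240:320]=cv2.inRange(h,lo,hi)[160:230,240:320];return np.argwhere(k)[:,::-1]
b=m((95,100,80),(125,255,255));y=m((20,90,80),(35,255,255))
print(len(b),b.min(0),b.max(0),b.mean(0));print(y.tolist())
(cx,cy),r=cv2.minEnclosingCircle(b.astype(np.float32));print(cx,cy,r,onz("top",[[cx,cy],[cx+r,cy]],.1755))
l=y[y[:,1]>205];print(onz("top",[l.mean(0)],.138))
```

```text
406 [262 177] [300 210] [283.43596059 191.98275862]
[[286, 194], [287, 195], [288, 195], [288, 196], [289, 196], [290, 197], [290, 198], [291, 198], [280, 210], [281, 210], [282, 210], [283, 210], [280, 211], [281, 211], [282, 211], [283, 211], [280, 212], [281, 212], [282, 212], [283, 212], [280, 213], [281, 213], [282, 213], [283, 213], [280, 214], [281, 214], [282, 214], [283, 214], [280, 215], [281, 215], [282, 215], [283, 215]]
280.92242431640625 195.55172729492188 19.234149932861328 [[ 0.50589561 -0.08260635  0.1755    ]
 [ 0.50628095 -0.13333781  0.1755    ]]
[[ 0.46287491 -0.0846867   0.138     ]]
```

View pics/c0.png

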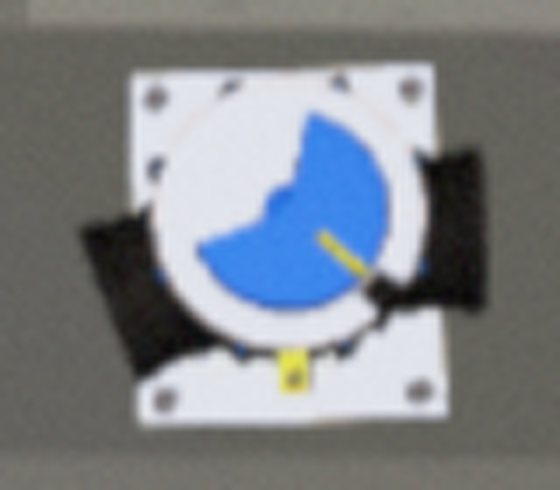

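The crop shows the stripe and notch at lower right and the lug straight down, so the cover must turn about 49° clockwise. The wall to push is the upper one, near crop (310,115). I'll shut the fingers, go above the valve, and look from close by.

```bash
python3 -m jog '[[[-1,0.04,-0.02,-0.05,0],[-1,0.075,-0.04,-0.05,0],[-1,0.11,-0.06,-0.05,0],[-1,0.145,-0.08,-0.05,0],[-1,0.18,-0.095,-0.05,0]]]' 20
python3 -m jog '[[[-1,0.035,-0.02,0,0],[-1,0.07,-0.035,0,0],[-1,0.105,-0.055,0,0],[-1,0.14,-0.07,0,0],[-1,0.175,-0.09,0,0]]]'
python3 -m jog '[[[-1,0.035,-0.015,0,0],[-1,0.065,-0.03,0,0],[-1,0.065,-0.03,0,0],[-1,0.065,-0.03,0,0]]]'
```

```text
time: 0.52
tool_pos: [0.3478, -0.31, 0.285]
tool_rot: [3.141, -0.0, 0.467]
contact_force: [1.4, -0.9, -0.1]
opening: 0.0629
grip_force: 0.0
time: 0.93
tool_pos: [0.4639, -0.151, 0.2844]
tool_rot: [3.141, 0.0, 0.468]
contact_force: [-0.2, -0.4, 1.0]
opening: 0.0298
grip_force: 0.0
time: 1.27
tool_pos: [0.5079, -0.0949, 0.2839]
tool_rot: [-3.141, 0.001, 0.471]
contact_force: [-1.1, -0.6, -0.1]
opening: 0.0032
grip_force: 0.0
```

```bash
python3 -m jog '[[[-1,0,0,0,-0.12],[-1,0,0,0,-0.24],[-1,0,0,0,-0.36],[-1,0,0,0,-0.48],[-1,0,0,0,-0.6]]]'
python3 -m jog '[[[-1,0,0,0,-0.12],[-1,0,0,0,-0.24],[-1,0,0,0,-0.3],[-1,0,0,0,-0.3],[-1,0,0,0,-0.3]]]'
python3 - <<'E'
from h import *
s=robot.observe();print(s["tool_pos"],s["tool_rot"]);np.save("s1.npy",np.r_[s["tool_pos"],s["tool_rot"]]);snap("wrist","w1.png")
E
```

```text
time: 1.68
tool_pos: [0.5067, -0.0977, 0.2844]
tool_rot: [-3.141, 0.001, 1.072]
contact_force: [-0.2, 1.0, -0.1]
opening: 0.0002
grip_force: 0.0
time: 2.1
tool_pos: [0.5069, -0.0974, 0.2845]
tool_rot: [-3.141, 0.0, 1.364]
contact_force: [0.8, -0.2, 1.2]
opening: 0.0004
grip_force: 0.0
[ 0.50694795 -0.09738733  0.28453359] [-3.14118693e+00  3.32268940e-04  1.36413196e+00]
```

View pics/w1.png

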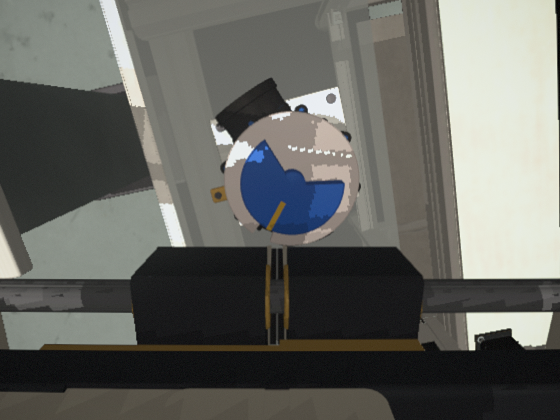

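The wrist view shows the cover at about (291,178), the lug at (217,195), and the stripe from (284,203) to (268,230). The pushed wall runs from (303,183) to (344,181). Next I'll measure these and check the finger geometry.

```bash
cat >> h.py <<'E'
def meas(f,sf,press=0):
    S=np.load(sf);st={"tool_pos":S[:3],"tool_rot":S[3:]}
    im=cv2.imread("pics/"+f);h=cv2.cvtColor(im,cv2.COLOR_BGR2HSV)
    k=cv2.inRange(h,(100,120,50),(130,255,255))
    n,l,sts,c=cv2.connectedComponentsWithStats(k);i=1+np.argmax(sts[1:,4]);b=(l==i)
    P=onz("wrist",np.argwhere(b)[:,::-1],.1755-press,st)[:,:2].astype(np.float32)
    # circle from outer arc points: enclosing circle (240 deg arc)
    o=P.mean(0);(x,y),r=cv2.minEnclosingCircle((P-o)*1000);C=o+np.array([x,y])/1000
    print("boss",C,r)
    yk=cv2.inRange(h,(12,110,60),(35,255,255));n,l,sts,c=cv2.connectedComponentsWithStats(yk)
    for i in range(1,n):
        if sts[i,4]<25 or sts[i,1]>242: continue
        q=np.argwhere(l==i)[:,::-1]
        for z in(.1755-press,.138):
            w=onz("wrist",q,z,st)[:,:2]-C;m=w.mean(0)
            print(sts[i],z,"r",np.hypot(*m)*1000,"ang",np.degrees(np.arctan2(m[1],m[0])))
    a=P-C;rr=np.hypot(*a.T)*1000;an=np.degrees(np.arctan2(a[:,1],a[:,0]))
    s=np.sort(an[(rr>20)&(rr<34)]);g=np.diff(np.r_[s,s[0]+360]);j=g.argmax();print("walls",s[j],s[j]+g[j])
    return C
E
python3 - <<'E'
from h import *
meas("w1.png","s1.npy")
m=robot.camera_model("wrist");M=np.linalg.inv(np.array(m["mount"]))
q=[]
for X in[(-.0095,0,.008),(.0095,0,.008),(.0095,.019,.008),(.0095,.019,-.05),(.0095,.095,-.058),(.0375,.095,-.058)]:
    c=M@np.r_[X,1];uv=cv2.projectPoints(c[:3].reshape(1,1,3),np.zeros(3),np.zeros(3),np.array(m["camera_matrix"]),np.array(m["dist_coeffs"]))[0].ravel();print(X,uv)
E
```

```text
boss [ 0.52156507 -0.07979948] 37.68732452392578
[211 187  16  15 140] 0.1755 r 53.68787684538744 ang 175.08476549441997
[211 187  16  15 140] 0.138 r 61.149102619301644 ang -178.2497679726198
[266 202  19  29 156] 0.1755 r 26.212717761230504 ang -128.75086520020847
[266 202  19  29 156] 0.138 r 35.78973038832965 ang -121.47358261038573
walls -5.136417929033053 108.99881514696904
(-0.0095, 0, 0.008) [276.94196304 285.16093438]
(0.0095, 0, 0.008) [276.89694734 247.69272825]
(0.0095, 0.019, 0.008) [317.85183872 247.62570927]
(0.0095, 0.019, -0.05) [338.36041842 312.85687403]
(0.0095, 0.095, -0.058) [599.89607431 324.84020294]
(0.0375, 0.095, -0.058) [623.12628316 234.34855897]
```

The numbers check out: boss radius 37.7 mm, lug at radius 61 mm and −178.2°, notch at −128.7°, so the turn is about 49.6° clockwise. I'll go over the cut-out and down into it, with the fingertips about 5 mm above the floor.

```bash
python3 -m jog '[[[-1,0.02,0.02,0,-0.03],[-1,0.042,0.04,0,-0.055],[-1,0.042,0.04,0.04,-0.055],[-1,0.042,0.04,0.075,-0.055],[-1,0.042,0.04,0.09,-0.055]]]'
python3 -m jog '[[[-1,0,0,0.01,0],[-1,0,0,0.021,0],[-1,0,0,0.021,0],[-1,0,0,0.021,0]]]'
python3 - <<'E'
import numpy as np
for t in np.arange(0,.9,.1):
    c,s=np.cos(t),np.sin(t);print(round(t,2),np.round([-9.5+9.5*c-31*s,-31+9.5*s+31*c],1))
E
```

```text
time: 2.57
tool_pos: [0.5532, -0.0628, 0.1901]
tool_rot: [-3.135, -0.0, 1.421]
contact_force: [-0.1, 0.6, 0.4]
opening: 0.0006
grip_force: 0.0
time: 2.9
tool_pos: [0.5553, -0.0637, 0.1741]
tool_rot: [3.141, 0.0, 1.422]
contact_force: [0.5, -0.4, 1.0]
opening: 0.0005
grip_force: 0.0
0.0 [0. 0.]
0.1 [-3.1  0.8]
0.2 [-6.3  1.3]
0.3 [-9.6  1.4]
0.4 [-12.8   1.3]
0.5 [-16.    0.8]
0.6 [-19.2  -0.1]
0.7 [-22.2  -1.2]
0.8 [-25.1  -2.6]
```

```bash
python3 -m jog '[[[-1,-0.005,0,0,0],[-1,-0.0105,0,0,0],[-1,-0.012,0.0004,0,0.05],[-1,-0.0136,0.0008,0,0.1],[-1,-0.0136,0.0008,0,0.1]]]'
```

```text
time: 3.32
tool_pos: [0.5548, -0.0771, 0.1749]
tool_rot: [3.139, -0.001, 1.32]
contact_force: [0.6, 3.9, 2.2]
opening: 0.0003
grip_force: 1.8
```

The wall is in contact at about 4 N, so I'll continue round the arc.

```bash
python3 -m jog '[[[-1,-0.0025,0.0006,0,0.08],[-1,-0.005,0.001,0,0.16],[-1,-0.0075,0.0013,0,0.24],[-1,-0.0096,0.0014,0,0.3],[-1,-0.0096,0.0014,0,0.3]]]'
python3 -m jog '[[[-1,-0.0025,0.0006,0,0.08],[-1,-0.005,0.001,0,0.16],[-1,-0.0075,0.0013,0,0.24],[-1,-0.0096,0.0014,0,0.3],[-1,-0.0096,0.0014,0,0.3]]]'
python3 - <<'E'
from h import *
s=robot.observe();np.save("s2.npy",np.r_[s["tool_pos"],s["tool_rot"]]);snap("wrist","w2.png");print(s["tool_pos"])
meas("w2.png","s2.npy")
E
```

```text
time: 3.73
tool_pos: [0.5541, -0.0869, 0.1748]
tool_rot: [3.138, -0.001, 1.022]
contact_force: [3.0, 2.4, 2.9]
opening: 0.0004
grip_force: 2.0
time: 4.15
tool_pos: [0.5504, -0.0961, 0.1747]
tool_rot: [3.138, -0.002, 0.723]
contact_force: [4.8, 1.5, 2.0]
opening: 0.0002
grip_force: 2.0
[ 0.55035511 -0.09610402  0.17474646]
boss [ 0.52233394 -0.04623144] 17.924671173095703Traceback (most recent call last):
  File "<stdin>", line 3, in <module>
  File "h.py", line 34, in meas
    s=np.sort(an[(rr>20)&(rr<34)]);g=np.diff(np.r_[s,s[0]+360]);j=g.argmax();print("walls",s[j],s[j]+g[j])
                                                     ~^^^
IndexError: index 0 is out of bounds for axis 0 with size 0
```

View pics/w2.png

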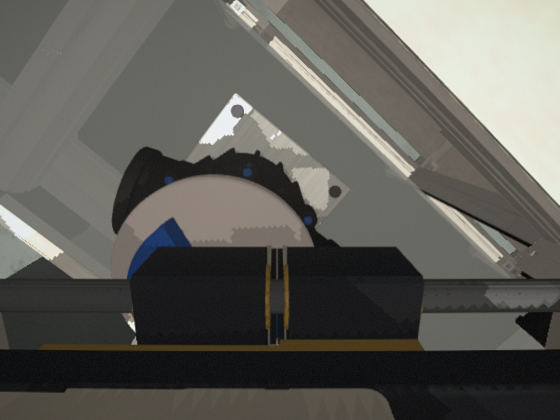

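The body hides most of the cover. The far wall's top edge shows from (173,219) to (190,247), which gives the angle.

Run:
```python
from h import *
S=np.load("s2.npy");st={"tool_pos":S[:3],"tool_rot":S[3:]};C=np.array([.5216,-.0798])
for z in(.1755,.1595):
    w=onz("wrist",[[173,219],[180,230.5],[190,246]],z,st)[:,:2]-C
    print(z,np.hypot(*w.T)*1000,np.degrees(np.arctan2(w[:,1],w[:,0])))
```

```text
0.1755 [38.99303797 33.22389591 25.2643219 ] [61.61442227 60.39290798 57.27874411]
0.1595 [36.87769758 30.44414298 21.46919981] [70.90223721 71.38817577 71.91358782]
```

The wall's lower edge is at 71.4°, so the notch is at −168.6°, which matches the 0.70 rad turned so far. Another 0.165 rad is needed. After that I'll back off, rise, and look.

```bash
python3 -m jog '[[[-1,-0.0025,0.0006,0,0.08],[-1,-0.0052,0.0011,0,0.165],[-1,-0.0052,0.0011,0,0.165],[-1,-0.0052,0.0011,0,0.165]]]'
python3 -m jog '[[[-1,0.005,0,0,0],[-1,0.01,0,0,0],[-1,0.01,0,-0.03,0],[-1,0.01,0,-0.07,0],[-1,0.01,0,-0.1,0]]]'
python3 -m jog '[[[-1,-0.035,-0.035,-0.01,0],[-1,-0.06,-0.04,-0.01,0],[-1,-0.06,-0.04,-0.01,0],[-1,-0.06,-0.04,-0.01,0]]]'
python3 - <<'E'
from h import *
s=robot.observe();np.save("s3.npy",np.r_[s["tool_pos"],s["tool_rot"]]);snap("wrist","w3.png");print(s["tool_pos"],s["tool_rot"])
meas("w3.png","s3.npy")
E
```

```text
time: 4.53
tool_pos: [0.5467, -0.1001, 0.1742]
tool_rot: [3.14, -0.001, 0.562]
contact_force: [4.7, -0.1, 2.0]
opening: 0.0008
grip_force: 2.2
time: 4.95
tool_pos: [0.5541, -0.0939, 0.275]
tool_rot: [-3.14, 0.002, 0.56]
contact_force: [1.4, -0.8, 0.4]
opening: 0.0004
grip_force: 0.0
time: 5.28
tool_pos: [0.4811, -0.0919, 0.2838]
tool_rot: [-3.141, 0.001, 0.559]
contact_force: [-0.2, 0.3, 0.8]
opening: 0.0002
grip_force: 0.0
[ 0.48105776 -0.09194039  0.28379578] [-3.14093217e+00  1.06658386e-03  5.58821283e-01]
boss [ 0.52207292 -0.07976   ] 37.51628875732422
[246 173  39  50 447] 0.1755 r 39.24165850628723 ang 178.77392022520525
[246 173  39  50 447] 0.138 r 47.43737266545213 ang -176.93428204077512
walls -59.514858969161764 60.44991579091713
```

View pics/w3.png

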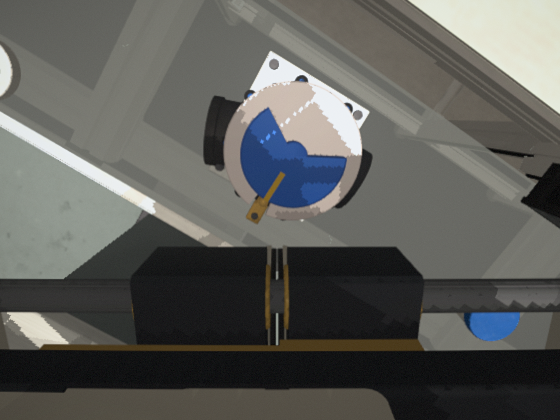

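The stripe, from (283,173), now runs straight into the lug at (257,215). I'll check the two angles separately.

Run:
```python
from h import *
S=np.load("s3.npy");st={"tool_pos":S[:3],"tool_rot":S[3:]};C=np.array([.5221,-.0798])
im=cv2.imread("pics/w3.png");k=cv2.inRange(cv2.cvtColor(im,cv2.COLOR_BGR2HSV),(12,110,60),(35,255,255))
q=np.argwhere(k)[:,::-1];q=q[(q[:,1]<226)&(q[:,1]>165)]
for lo,hi,z in((170,193,.1755),(206,226,.138)):
    w=onz("wrist",q[(q[:,1]>=lo)&(q[:,1]<hi)],z,st)[:,:2].mean(0)-C;print(z,np.hypot(*w)*1000,np.degrees(np.arctan2(w[1],w[0])))
w=(C-S[:2]);y=S[5];print("to centre, tool xy",w@[np.cos(y),np.sin(y)],w@[np.sin(y),-np.cos(y)])
```

```text
0.1755 22.85732366952385 179.9474612450859
0.138 59.150272160933795 -177.54117656890872
to centre, tool xy 0.041235600386488706 0.011466470582490704
```

The two angles agree to about 2° (0.035 rad), inside the 0.06 rad tolerance. I'll press on the boss centre in steps and watch force against height.

```bash
python3 -m jog '[[[-1,0.03,0.008,0,0],[-1,0.041,0.0115,0.03,0],[-1,0.041,0.0115,0.07,0],[-1,0.041,0.0115,0.094,0],[-1,0.041,0.0115,0.094,0]]]'
python3 -m jog '[[[-1,0,0,0.003,0],[-1,0,0,0.006,0],[-1,0,0,0.009,0],[-1,0,0,0.012,0],[-1,0,0,0.012,0]]]'
```

```text
time: 5.75
tool_pos: [0.5212, -0.0792, 0.1837]
tool_rot: [-3.133, 0.008, 0.559]
contact_force: [-1.5, 0.4, 0.6]
opening: 0.0003
grip_force: 0.0
time: 6.17
tool_pos: [0.5243, -0.0806, 0.1789]
tool_rot: [3.139, -0.002, 0.558]
contact_force: [0.4, -0.3, 1.4]
opening: 0.0005
grip_force: 0.5
```

```bash
python3 -m jog '[[[-1,0,0,0.002,0],[-1,0,0,0.003,0],[-1,0,0,0.004,0],[-1,0,0,0.004,0]]]'
python3 -m jog '[[[-1,0,0,0.002,0],[-1,0,0,0.003,0],[-1,0,0,0.004,0],[-1,0,0,0.004,0]]]'
```

```text
time: 6.5
tool_pos: [0.5243, -0.0806, 0.1751]
tool_rot: [3.139, -0.002, 0.558]
contact_force: [1.0, 1.3, 4.3]
opening: 0.0003
grip_force: 2.2
time: 6.83
tool_pos: [0.5243, -0.0806, 0.1717]
tool_rot: [3.138, -0.003, 0.558]
contact_force: [-0.2, 0.2, 8.6]
opening: 0.0004
grip_force: 4.3
```

```bash
python3 -m jog '[[[-1,0,0,0.002,0],[-1,0,0,0.003,0],[-1,0,0,0.004,0],[-1,0,0,0.004,0]]]'
python3 -m jog '[[[-1,0,0,0.002,0],[-1,0,0,0.004,0],[-1,0,0,0.004,0]]]'
```

```text
time: 7.17
tool_pos: [0.5245, -0.0807, 0.1713]
tool_rot: [3.136, -0.005, 0.558]
contact_force: [-9.8, 2.8, 35.0]
opening: 0.0005
grip_force: 17.1
time: 7.42
tool_pos: [0.5248, -0.0807, 0.1709]
tool_rot: [3.134, -0.006, 0.558]
contact_force: [-19.2, 5.3, 59.5]
opening: 0.0002
grip_force: 30.0
```

It hit a hard stop at TCP z of about 0.171, against 0.172 expected for home. I'll retreat straight up and verify.

```bash
python3 -m jog '[[[-1,0,0,-0.01,0],[-1,0,0,-0.04,0],[-1,0,0,-0.08,0],[-1,-0.02,0,-0.115,0],[-1,-0.045,-0.0115,-0.115,0]]]'
python3 -m jog '[[[-1,0,0,0,0],[-1,0,0,0,0],[-1,0,0,0,0]]]'
python3 - <<'E'
from h import *
s=robot.observe();np.save("s4.npy",np.r_[s["tool_pos"],s["tool_rot"]]);a=snap("wrist","w4.png")
b=snap("side","side1.png")
meas("w4.png","s4.npy",.0115)
o=cv2.imread("pics/side0.png")[160:260,220:320];n=cv2.imread("pics/side1.png")[160:260,220:320]
L=cv2.resize(np.hstack([o,n]),None,fx=4,fy=4,interpolation=cv2.INTER_CUBIC);cv2.imwrite("pics/cmp.png",L)
E
```

```text
time: 7.83
tool_pos: [0.4826, -0.0961, 0.2837]
tool_rot: [3.13, -0.008, 0.559]
contact_force: [-0.7, -0.7, 1.1]
opening: 0.0002
grip_force: 0.0
time: 8.08
tool_pos: [0.4792, -0.0944, 0.2766]
tool_rot: [3.141, -0.0, 0.557]
contact_force: [-0.3, -0.3, 0.2]
opening: 0.0003
grip_force: 0.0
boss [ 0.52187205 -0.07978823] 37.51787185668945
[244 168  39  55 509] 0.16399999999999998 r 41.324951500742365 ang 179.75789537263563
[244 168  39  55 509] 0.138 r 46.93630304155986 ang -177.61911813278584
walls -58.842947750194114 59.9843388760513
```

View pics/cmp.png

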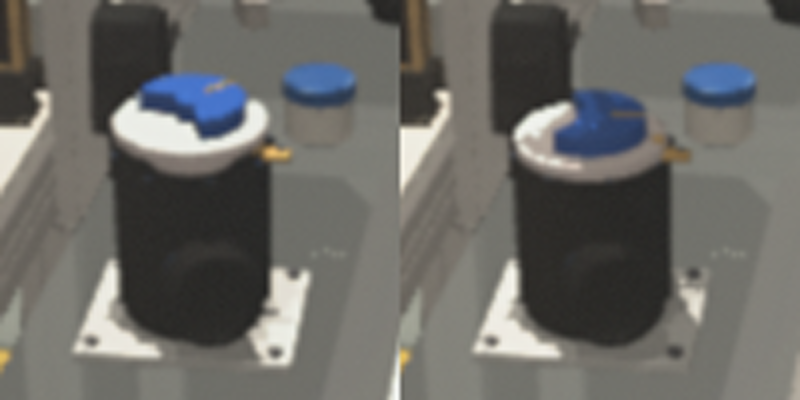

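View pics/w4.png

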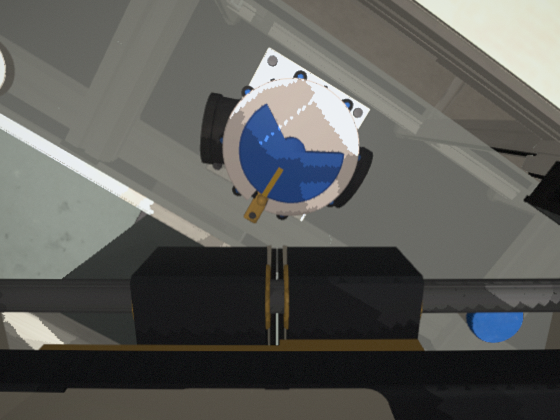

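The side comparison shows the flange, which stood on its seal at (190,125) before, now sitting flat on the rim. The wrist view shows the stripe in line with the lug at (255,212), and the arm is clear.

```bash
python3 -c "
from cell import robot
print(robot.hand_in())"
```

```text
the job is handed in; nothing more can be done
None
```

I turned the cover about 50° clockwise until its notch stood over the pin, pressed it down to the hard stop at the home height, and handed the job in with the arm clear; no verdict came back.

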